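# Set the depth stop of the snap-fastener press after a change of dies

## Robot

A 6-joint arm with a two-finger parallel gripper is mounted at the origin on a cart in front of the work surface, level with it; the furniture and walls round the work are solid. World frame = base frame: x ahead of the robot, y to its left, z up, the work surface at z = 0. Lengths are in m, angles in rad, forces in N, time in s.
With the tool pointing down it reaches from about 0.35 to 0.975 m from the base axis. Payload 4.9 kg.
Tool frame: the origin (TCP) lies between the finger pads; the fingertips stand 25 mm ahead of it and the grasp point (between the pads) lies 6 mm ahead of it; z points along the fingers, y is the line along which they close (so a half turn about z gives the same grasp; the last joint's range is limited). The gripper opens to 85 mm and grips with 20 to 120 N. Pads are 22 mm wide; open, the fingers measure 114 mm over their backs; the gripper's body (76 mm by 85 mm) begins 54 mm behind the grasp point. The pads swing forward as they close: fully open they stand 13 mm farther back than shut.
Start: joints at [-1.225, 0.053, 1.613, -0, 1.476, -0.119], TCP at [0.28, -0.559, 0.256] pointing down, gripper open.
Joint ranges: [-3.01, 3.01], [-1.01, 2.22], [0.06, 2.58], [-1.02, 4.17], [0.09, 2.62], [-3.14, 3.14]. Speed limits (rad/s): [2.57, 2.57, 3.14, 3.14, 3.14, 3.14].

## Interface

Orientations are given as a unit quaternion [w, x, y, z].
In Python, from plant import manip gives the robot as it stands.
- The arm moves only by the shell command python3 -m inch 'ROWS'. ROWS is JSON, a list of rows, each a list of 3 entries, a list of its own where there are three numbers: the shift along the tool's x, y, z in m, then the turn, a rotation vector about the tool's x, y, z in rad, then the opening, from 0 (shut) to 1 (fully open). A call has 1 to 8 rows; each row shifts and turns the commanded pose from where the row before left it, along the tool's axes as they then stand; what a row does not reach is not made up. A row lasts 1/10 s, in which the tool goes at most 50 mm and 8.59 degrees, less where a joint would pass 70% of its speed; a pose out of reach is approached as far as the arm can. A call with a gripper value outside its range is refused whole. The fingers move at their own pace and stop on an object; the grip force is fixed at half the most. Time passes only in rows, so rows that do not move let the fingers close. It gives the time, the measured TCP pose, the force, the opening and the grip force at its end, in the units of the state.
- manip.state(): the state, without advancing time (a new reading comes with each control period).
- manip.grab_frame(name): name is "scene" or "side" or "wrist"; returns (picture, depth): 420x560x3 uint8, red, green, blue; 420x560 float32, m along the optical axis (not along the pixel's ray), 0 where there is no reading.
- manip.camera_params(name): a dict with "camera_matrix" (3x3 intrinsics, pixels), "rvec" (rotation vector, rad) and "tvec" (3), from world to camera coordinates, as OpenCV has them. Camera axes: x right, y down, z forward; pixel columns grow to the right and rows downward; lengths in m; the calibration is good to about 2 mm. The wrist camera is an equidistant fisheye: a pixel r from the principal point sees the ray r / f radians off the axis. A picture is of the moment at which its call begins: read the wrist's pose just before it. camera_params takes no time and is no camera call; for the wrist camera it gives the pose at the moment of the call.
- manip.job_done(): hands the job in; it is judged then, once.
Trained networks look in the newest picture that a camera, given by its name, has taken for a name from the list of things; names that differ only in an ending like _2 or _b are one class to them, and where a whole thing is asked for, a point or a joint stands for the part that bears it (a point fixed in the world has none). Each returns a list of dicts, best first, with "score" (0 to 1); they miss things now and then, are a little off and sometimes report something else, mostly with a low value. They report only what shows in the picture. A call takes as long as a camera call.
- manip.look_for(camera, label): "point" ([x, y, z] in m, in world coordinates, good to about 4 mm: the middle of the surface that is visible of it).
The state is a dict: "time": time; "joint_pos": joint angles; "joint_vel": joint speeds; "joint_efforts": joint torques, N m; "tool_pos": TCP position; "tool_rot": TCP orientation; "contact_force": force on the tool from outside, world axes, zero at the start; "ft_torque": the same for the moment, N m; "gripper_width": opening from 0.0 (shut) to 1.0 (fully open); "grasp_force": force on a finger pad.
Only numpy, scipy, OpenCV 4.12 (cv2) and the standard library are available. Lean on these libraries where they do the work, as an engineer would, in place of code of your own. Each camera call takes 0.05 s, during which the arm holds its last target. There are 200 camera calls.

## Task

New dies have been put into the hand lever press, so its depth stop is set too deep. Press the lever gently until the resistance firms up as the dies close, note how far it travelled, let it spring back up, and move the stop by its knob to that same travel. Then bring the lever slowly and firmly down onto the stop to prove that the dies just close there, without crushing the dies or shoving the stop along with the lever, and let it spring back up, leaving the other things on the worktop alone.

Things in the scene. Friction and masses are not known exactly. Their poses are not given: they have to be found in the camera images.
- press: Grey cast hand press for snap fasteners, fixed to the worktop: base 200 x 110 x 22 mm, column at the back, overhanging head 160 mm high. Origin: centre of the base's underside; x to the back of the press (the lever sticks out to -x), y to its left, z up. The lower die, 25 mm across, sits out of sight in a steel sleeve on the base, 4 to 17 mm below its rim; its height differs from set to set.
- press_pivot (a point): Centre of the pivot pin, which lies along the press's y axis, 35 mm behind and 185 mm above the press's origin. Lever and depth stop both swing about this pin.
- lever_travel (a joint): Lever travel in rad: 0 = raised, at rest; grows as the free end is pressed down, to 0.85. A spring brings it back to 0; the spring alone needs 2 to 3.5 N at the middle of the grip. The dies meet between 0.40 and 0.75; from there the push rises by about 0.2 N per 0.001 rad. The dies count as closed at about 8 N on the middle of the grip; above 20 N they are crushed.
- lever_grip (a point): Middle of the lever's black grip, on its centre line, 200 mm from the pivot in the press's middle plane. The grip is a flat rounded bar 100 mm long, 30 wide, 20 thick: its upper face lies 10 mm above this point, square to the lever. The lever slants up from the pivot towards -x of the press by 0.60 rad minus its travel.
- lever: The hand lever: a steel bar of 16 x 16 mm from the pivot to the black grip; the underside of the bar comes down on the stop pin. Origin on the pivot.
- ram: Upright steel ram with the upper die, 19 mm across, at its foot. Origin: centre of the die's face, 75 mm above the worktop with the lever raised. It goes down 45 mm per rad of lever travel into the sleeve of the lower die.
- stop_setting (a joint): Setting of the depth stop in rad on the lever's scale: the lever travel at which the lever bar meets the stop pin (0 to 1.0, larger = deeper). It starts deeper than the dies allow. Friction holds it: moving it takes about 14 N at the knob; the lever drives it along if it bears on the pin with 13 N. With the stop rightly set, a push of about 13 N on the grip bears firmly on it.
- stop_knob (a point): Middle of the stop's knob, a round steel bar 15 mm across, 48 long, along the press's y axis, with a 22 mm flange at its free end, at the end of a dark arm on the press's right (-y) beside an aluminium sector with scale marks. It lies 92 mm right of the middle plane, 141 mm from the pivot axis; from the pivot it slants up towards -x by 0.50 rad minus the stop's setting.
- depth_stop: The depth stop: a dark steel arm on the pivot with the knob and, on the same axis as the knob, a cross pin 12 mm across that reaches under the lever bar 141 mm from the pivot axis. Origin on the pivot.
- button_jar: Bystander: glass jar with a dark lid, 44 mm across, 105 mm high, left of the press. Origin: centre of the underside.
- tape_measure: Bystander: pocket tape measure, 80 x 33 x 60 mm, left of the press. Origin: centre of the underside.
- soap_box: Bystander: upright cardboard powder box, 55 x 74 x 112 mm, right of the press. Origin: centre of the underside.
- die_rack: Bystander: wooden block with two rows of spare steel dies, 60 x 150 x 48 mm, at the left front. Origin: centre of the underside.
- marker_1: Bystander: marker pen lying flat, 17 x 135 x 16 mm, at the right front. Origin: centre of the underside.
- scoop: Bystander: plastic measuring scoop, 127 x 61 x 48 mm, at the right front. Origin: centre of the underside.
- peg_0: Bystander: clothes peg lying flat, 15 x 72 x 12 mm, in front of the press. Origin: centre of the underside.

How it is judged:
On the way, in this order (a step that is already met when the one before it is completed fails the run):
1. the lever is pressed until the dies close: they bear on one another with more than 8 N, while the stop pin is still clear of the lever (contact force between ram and anything else above 8 N and contact force between lever and depth_stop below 0.5 N), for 0.2 s.
2. the lever is let back up to within 0.08 rad of rest (value of joint lever_travel below 0.08 rad), for 0.2 s.
3. the lever is brought down onto the reset stop: it bears on the stop pin with more than 2 N while the dies bear with 4 to 50 N (just closed) (contact force between lever and depth_stop above 2 N and contact force between ram and anything else between 4 and 50 N), for 0.3 s.
At the end, for the whole second after the job is handed in: The stop has been proved at the travel where the dies just close (lever bearing on the stop pin with more than 2 N, dies bearing with 4 to 50 N) and is left at that setting, at rest between 0.38 and 0.80 rad; the lever is back up within 0.08 rad of rest (value of joint lever_travel below 0.08 rad and value of joint stop_setting between 0.38 and 0.8 rad and velocity of joint stop_setting between -0.02 and 0.02 rad/s); the robot touches nothing.
It fails at once if the dies are crushed (more than 80 N between them, about 21 N at the middle of the grip) (contact force between ram and anything else above 80 N).
It fails at once if the lever shoves the stop along (the stop goes deeper faster than 0.03 rad/s while the lever bears on its pin with more than 8 N) (contact force between lever and depth_stop above 8 N and velocity of joint stop_setting above 0.03 rad/s).
It fails at once if a bystander is moved by more than 30 mm (distance of any of button_jar, tape_measure, soap_box, die_rack, marker_1, scoop, peg_0 from where it was at the start of the episode above 0.03 m).
It also fails if it takes over 72 s, if anything falls off the work surface, if the arm or the gripper's body presses on something with over 40 N, if the wrist force passes 120 N, or if a joint passes its speed limit or range.

## Working session

There is one attempt and no reset: what is moved stays moved. The work goes in short steps, Python scripts to look and compute and a shell command to move; the robot and the scene stay as the last step left them, time stands still between calls to the robot, and variables do not carry over. Pictures are saved under pics/ and viewed, at most 10 in all, crops included, and the job is handed in when it is done.

```bash
ls; mkdir -p pics; cat > h.py <<'E'
import numpy as np,cv2
from plant import manip
def ray(cam,u,v):
    p=manip.camera_params(cam);K=np.array(p["camera_matrix"]);R=cv2.Rodrigues(np.array(p["rvec"],float))[0];t=np.array(p["tvec"],float).ravel()
    return K,R,t
def world(cam,u,v,d):
    K,R,t=ray(cam,u,v);c=d*np.array([(u-K[0,2])/K[0,0],(v-K[1,2])/K[1,1],1]);return R.T@(c-t)
def proj(cam,X):
    K,R,t=ray(cam,0,0);c=R@np.array(X)+t;return (K@c/c[2])[:2]
E
python3 - <<'E'
from h import *
s=manip.state();print(s)
for c in("scene","side"):
    im,d=manip.grab_frame(c);cv2.imwrite(f"pics/{c}0.png",im[:,:,::-1]);np.save(f"{c}_d.npy",d)
    for l in("press","lever_grip","stop_knob","ram","press_pivot","soap_box","button_jar"):
        r=manip.look_for(c,l);print(c,l,[(np.round(x["point"],3).tolist(),round(x["score"],2)) for x in r[:2]])
E
```

```text
pics
{'time': 0.0, 'joint_pos': array([-1.22497539e+00,  5.33694957e-02,  1.61427720e+00, -1.31459540e-05,
        1.47598564e+00, -1.19007795e-01]), 'joint_vel': array([ 0.00011153, -0.00039432, -0.00381689, -0.00147808, -0.00040834,
        0.00017645]), 'joint_efforts': array([-2.74629499e-03, -3.93690312e+01, -3.70174670e+01, -2.04203338e-04,
        7.12171241e-03,  4.56945884e-06]), 'tool_pos': array([ 0.27996983, -0.55815777,  0.25506516]), 'tool_rot': array([-1.01254754e-03,  9.73112486e-01,  2.30328135e-01, -1.21909484e-04]), 'contact_force': array([-0.48291525,  0.26421649, -0.08731975]), 'ft_torque': array([ 0.00170471, -0.01900336,  0.02027184]), 'grasp_force': 0.0, 'gripper_width': 1.0040629851255733}
scene press [([0.566, -0.022, 0.138], 0.83)]
scene lever_grip [([0.489, -0.016, 0.279], 0.84)]
scene stop_knob [([0.496, -0.065, 0.141], 0.59)]
scene ram [([0.57, -0.022, 0.182], 0.56)]
scene press_pivot [([0.566, -0.022, 0.135], 0.77), ([0.353, 0.312, 0.025], 0.68)]
scene soap_box [([0.606, -0.164, 0.046], 0.64), ([0.497, -0.062, 0.144], 0.61)]
scene button_jar [([0.59, 0.09, 0.073], 0.84)]
side press []
side lever_grip [([0.486, -0.011, 0.276], 0.98)]
side stop_knob [([0.514, -0.064, 0.151], 0.72)]
side ram [([0.573, -0.022, 0.181], 0.86)]
side press_pivot [([0.565, -0.016, 0.135], 0.89)]
side soap_box [([0.632, -0.13, 0.028], 0.75)]
side button_jar [([0.594, 0.089, 0.066], 0.81), ([0.488, -0.019, 0.274], 0.25)]
```

View pics/scene0.png

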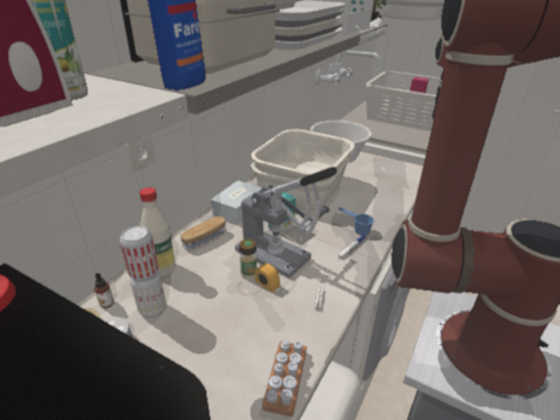

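View pics/side0.png

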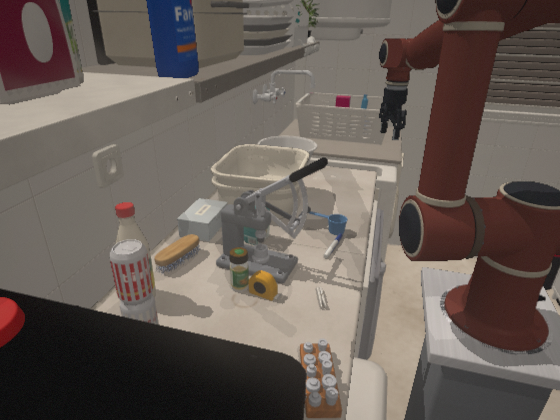

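The scene view shows the press at about (275,235), its black grip at (320,177) and the knob and sector near (315,215). In the side view the grip is at (310,170) and the base at (258,260). Next I fit the lever line and base yaw from depth.

```bash
cat >> h.py <<'E'
def cloud(cam,d):
    K,R,t=ray(cam,0,0);v,u=np.mgrid[:420,:560]
    c=np.stack([d*(u-K[0,2])/K[0,0],d*(v-K[1,2])/K[1,1],d],-1);return (c-t)@R
E
python3 - <<'E'
from h import *
for c in("scene","side"):
    im=cv2.imread(f"pics/{c}0.png");d=np.load(f"{c}_d.npy");P=cloud(c,d)
    box=(d>0)&(P[...,0]>.33)&(P[...,0]<.72)&(P[...,1]>-.16)&(P[...,1]<.1)
    m=box&(P[...,2]>.2)&(im.max(2)<60)
    g=P[m];print(c,"grip n",len(g),g.min(0).round(3),g.max(0).round(3),np.median(g,0).round(3))
    u,s,vt=np.linalg.svd(g-g.mean(0));print(vt[0].round(3),g.mean(0).round(3))
    m=box&(P[...,2]>.016)&(P[...,2]<.028)
    b=P[m];print("base",len(b),b.mean(0).round(3),cv2.minAreaRect((b[:,:2]*1000).astype(np.float32)), b.min(0).round(3),b.max(0).round(3))
    m=box&(P[...,2]>.1);b=P[m]
    L=b[(b[:,2]>.215)];u,s,vt=np.linalg.svd(L-L.mean(0));print("lever",len(L),vt[0].round(3),L.mean(0).round(3))
    y,x=np.where(box&(P[...,2]>.01));y0,y1,x0,x1=y.min()-5,y.max()+5,x.min()-5,x.max()+5
    cr=cv2.resize(im[y0:y1,x0:x1],None,fx=4,fy=4,interpolation=cv2.INTER_CUBIC);print(x0,y0,cr.shape);cv2.imwrite(f"pics/{c}_crop.png",cr[:600,:800])
E
```

```text
scene grip n 248 [ 0.413 -0.021  0.271] [0.493 0.002 0.331] [ 0.447 -0.005  0.307]
[ 0.828 -0.031 -0.559] [ 0.449 -0.005  0.306]
base 1192 [ 0.549 -0.012  0.022] ((553.390380859375, -44.5185546875), (295.83203125, 249.19976806640625), 76.38397216796875) [ 0.4   -0.16   0.016] [0.688 0.1   0.028]
lever 7401 [0.436 0.133 0.89 ] [ 0.629 -0.006  0.537]Traceback (most recent call last):
  File "<stdin>", line 13, in <module>
cv2.error: OpenCV(4.12.0) /io/opencv/modules/imgproc/src/resize.cpp:4208: error: (-215:Assertion failed) !ssize.empty() in function 'resize'
```

```bash
python3 -m inch '[[[0.015,-0.02,-0.03],[0,0,0],0.5],[[0.02,-0.025,-0.03],[0,0,-0.08],0.5],[[0.024,-0.029,-0.03],[0,0,0],0.5],[[0.024,-0.029,-0.03],[0,0,0],0.5],[[0.024,-0.029,-0.03],[0,0,0],0.5],[[0.024,-0.029,-0.03],[0,0,0],0.5],[[0.024,-0.029,-0.02],[0,0,0],0.5],[[0.024,-0.029,0],[0,0,0],0.5]]'
python3 -m inch '[[[0.024,-0.029,0],[0,0,-0.14],0.5],[[0.02,-0.029,0],[0,0,-0.14],0.5],[[0.01,-0.03,0],[0,0,-0.14],0.5],[[0,-0.03,0],[0,0,-0.14],0.5],[[0,0,0],[0,0,-0.14],0.5],[[0,0,0],[0,0,-0.14],0.5],[[0,0,0],[0,0,-0.14],0.5],[[0,0,0],[0,0,0],0.5]]'
python3 - <<'E'
from h import *
s=manip.state();print(s["joint_pos"].round(2))
K,R,t=ray("wrist",0,0);print(K,(-R.T@t).round(3),R.T[:,2].round(3))
im,d=manip.grab_frame("wrist");cv2.imwrite("pics/w1.png",im[:,:,::-1]);np.save("w1_d.npy",d)
for l in("lever_grip","stop_knob","ram","press"):
    r=manip.look_for("wrist",l);print(l,[(np.round(x["point"],3).tolist(),round(x["score"],2)) for x in r[:2]])
E
```

```text
time: 1.6
tool_pos: [0.3245, -0.2782, 0.4607]
tool_rot: [0.003, 0.963, 0.269, 0.002]
contact_force: [0.4, 0.1, 0.1]
gripper_width: 0.496
grasp_force: 0.0
time: 2.4
tool_pos: [0.2869, -0.162, 0.4565]
tool_rot: [0.0, 0.723, 0.691, 0.0]
contact_force: [0.2, 0.3, 0.4]
gripper_width: 0.503
grasp_force: 0.0
[-0.74 -0.71  1.88  0.    1.97 -0.7 ]
[[325.1922621    0.         280.25409509]
 [  0.         325.1922621  205.30761543]
 [  0.           0.           1.        ]] [ 0.29  -0.096  0.574] [-0.013 -0.259 -0.966]
lever_grip [([0.459, -0.027, 0.304], 0.91), ([0.401, -0.184, 0.013], 0.62)]
stop_knob []
ram [([0.573, -0.035, 0.183], 0.73)]
press [([0.572, -0.036, 0.186], 0.74), ([0.52, -0.04, 0.164], 0.59)]
```

View pics/w1.png

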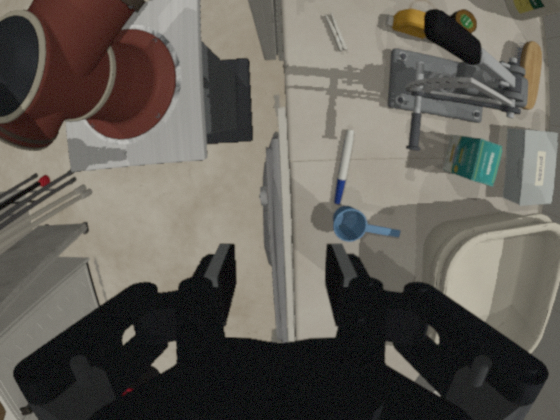

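The wrist view shows the black grip at (453,35), the knob bar at about (416,110–150), the base spanning x 388–528 and the soap box at (475,160). I turn these into positions with the fisheye model and depth.

```bash
cat >> h.py <<'E'
def wcloud(d,params=None):
    p=params or manip.camera_params("wrist");K=np.array(p["camera_matrix"]);R=cv2.Rodrigues(np.array(p["rvec"],float))[0];t=np.array(p["tvec"],float).ravel()
    v,u=np.mgrid[:420,:560];x=(u-K[0,2])/K[0,0];y=(v-K[1,2])/K[1,1];th=np.hypot(x,y)+1e-9
    k=np.tan(th)/th;c=np.stack([d*x*k,d*y*k,d],-1);return (c-t)@R
def line(name,g):
    u,s,vt=np.linalg.svd(g-g.mean(0),full_matrices=False);print(name,len(g),"mean",g.mean(0).round(3),"med",np.median(g,0).round(3),"dir",vt[0].round(3),"min",g.min(0).round(3),"max",g.max(0).round(3))
E
python3 - <<'E'
from h import *
d=np.load("w1_d.npy");im=cv2.imread("pics/w1.png");P=wcloud(d)
def sel(u0,u1,v0,v1,z0,z1,dark=None):
    m=np.zeros(d.shape,bool);m[v0:v1,u0:u1]=1;m&=(P[...,2]>z0)&(P[...,2]<z1)&(d>0)
    if dark:m&=im.max(2)<dark
    return m
line("grip",P[sel(420,485,5,65,.22,.36,70)])
line("knob",P[sel(406,426,108,154,.10,.22)])
m=sel(380,535,45,130,.014,.03);b=P[m];line("base",b);print(cv2.minAreaRect((b[:,:2]*1000).astype(np.float32)))
line("soap",P[sel(440,505,130,190,.09,.13)])
for v in range(100,156,5): print(v,[tuple(P[v,u].round(3)) for u in (412,415,418)])
E
```

```text
grip 1807 mean [ 0.445 -0.022  0.313] med [ 0.441 -0.022  0.318] dir [ 0.844 -0.141 -0.518] min [ 0.413 -0.038  0.257] max [ 0.509 -0.002  0.332]
knob 437 mean [ 0.477 -0.113  0.141] med [ 0.477 -0.113  0.142] dir [-0.125 -0.991  0.047] min [ 0.466 -0.141  0.133] max [ 0.488 -0.082  0.148]
base 3005 mean [ 0.558 -0.036  0.021] med [ 0.551 -0.04   0.021] dir [-0.948  0.317 -0.002] min [ 0.481 -0.108  0.014] max [0.796 0.069 0.03 ]
((638.078369140625, -8.030830383300781), (179.4471435546875, 303.5374450683594), 85.38631439208984)
soap 1232 mean [ 0.625 -0.163  0.108] med [ 0.623 -0.163  0.11 ] dir [0.19  0.982 0.004] min [ 0.598 -0.205  0.09 ] max [ 0.663 -0.124  0.113]
100 [(np.float64(0.525), np.float64(-0.064), np.float64(0.022)), (np.float64(0.48), np.float64(-0.071), np.float64(0.139)), (np.float64(0.484), np.float64(-0.07), np.float64(0.14))]
105 [(np.float64(0.524), np.float64(-0.073), np.float64(0.022)), (np.float64(0.479), np.float64(-0.078), np.float64(0.14)), (np.float64(0.483), np.float64(-0.078), np.float64(0.141))]
110 [(np.float64(0.526), np.float64(-0.082), np.float64(0
[... 1087 characters left out ...]
127), np.float64(0.144)), (np.float64(0.477), np.float64(-0.127), np.float64(0.144)), (np.float64(0.482), np.float64(-0.127), np.float64(0.142))]
145 [(np.float64(0.473), np.float64(-0.134), np.float64(0.143)), (np.float64(0.477), np.float64(-0.134), np.float64(0.144)), (np.float64(0.484), np.float64(-0.134), np.float64(0.14))]
150 [(np.float64(0.533), np.float64(-0.156), np.float64(-0.001)), (np.float64(0.476), np.float64(-0.141), np.float64(0.145)), (np.float64(0.481), np.float64(-0.141), np.float64(0.146))]
155 [(np.float64(0.533), np.float64(-0.165), np.float64(-0.0)), (np.float64(0.541), np.float64(-0.166), np.float64(-0.002)), (np.float64(0.545), np.float64(-0.165), np.float64(0.001))]
```

```bash
python3 - <<'E'
from h import *
d=np.load("w1_d.npy");im=cv2.imread("pics/w1.png");P=wcloud(d)
m=((P[...,2]>.017)&(P[...,2]<.027)&(d>0)&(P[...,0]>.45)&(P[...,0]<.72)&(P[...,1]>-.13)&(P[...,1]<.06)).astype(np.uint8)
n,l,st,_=cv2.connectedComponentsWithStats(m);print(st[np.argsort(-st[:,4])][:5])
k=1+np.argmax(st[1:,4]);b=P[l==k];print(cv2.minAreaRect((b[:,:2]*1000).astype(np.float32)))
# front edge: for each v the min x ; side edges: for each u, max/min y
F=[];
for v in range(45,135):
    q=P[v][l[v]==k]
    if len(q):F.append(q[q[:,0].argmin(),:2])
F=np.array(F);F=F[F[:,0]<.505];print("front",np.polyfit(F[:,1],F[:,0],1),F.min(0),F.max(0))
T=[];B=[]
for u in range(385,535):
    q=P[:,u][l[:,u]==k]
    if len(q):T.append(q[q[:,1].argmax(),:2]);B.append(q[q[:,1].argmin(),:2])
for n_,A in(("left",T),("right",B)):
    A=np.array(A);c=np.polyfit(A[:,0],A[:,1],1)
    for _ in range(6):
        r=A[:,1]-np.polyval(c,A[:,0]);A2=A[abs(r)<max(.003,0.8*r.std())];c=np.polyfit(A2[:,0],A2[:,1],1)
    print(n_,c,len(A2),A2.min(0),A2.max(0))
# lever ridge
m=(P[...,2]>.2)&(P[...,2]<.34)&(P[...,0]>.4)&(P[...,0]<.62)&(abs(P[...,1]+.03)<.05)&(d>0);q=P[m]
for x in np.arange(.42,.62,.02):
    s=q[abs(q[:,0]-x)<.004];print(round(x,2),len(s),s[:,1].min().round(3) if len(s) else 0,s[:,1].max().round(3) if len(s) else 0,np.median(s[:,2]).round(3) if len(s) else 0)
E
```

```text
[[     0      0    560    420 232351]
 [   389     48     70     63   1863]
 [   420     97     63     26    934]
 [   452     91     13      4     19]
 [   417     34      9      4     14]]
((553.779541015625, -30.14175033569336), (110.13143157958984, 135.6283721923828), 82.48495483398438)
front [0.091584   0.49064019] [ 0.48180263 -0.0786662 ] [0.50057792 0.03007813]
left [-0.10974963  0.08355076] 67 [0.49208391 0.01407941] [0.62810979 0.03053609]
right [ 0.69317938 -0.41443356] 45 [ 0.48180263 -0.0786662 ] [0.62545976 0.01201536]
0.42 386 -0.03 -0.001 0.327
0.44 181 -0.033 -0.004 0.32
0.46 192 -0.053 -0.006 0.304
0.48 212 -0.056 -0.009 0.285
0.5 117 -0.058 -0.011 0.265
0.52 89 -0.06 -0.019 0.26
0.54 79 -0.063 -0.021 0.245
0.56 65 -0.065 -0.023 0.232
0.58 92 -0.068 -0.016 0.222
0.6 34 -0.069 -0.029 0.207
```

```bash
cat >> h.py <<'E'
PIV=np.array([.6195,-.040,.185]);PSI=-.13
def press(p):
    c,s=np.cos(PSI),np.sin(PSI);q=np.array(p)-PIV;return np.array([c*q[0]+s*q[1],-s*q[0]+c*q[1],q[2]])
def rep():
    from scipy.optimize import brentq
    from scipy.spatial.transform import Rotation as Ro
    s=manip.state();w,x,y,z=s["tool_rot"];R=Ro.from_quat([x,y,z,w]).as_matrix();tcp=press(s["tool_pos"]);tip=press(s["tool_pos"]+R[:,2]*.025)
    def f(t):
        a=.6-t;return min((tip[0]+e)*np.sin(a)+tip[2]*np.cos(a) for e in(-.014,.014))-.010
    try:t=brentq(f,-.4,1.2)
    except Exception:t=float('nan')
    print("t%.1f"%s["time"],"TCP",(tcp*1000).round(1),"tip",(tip*1000).round(1),"travel %.3f"%t,"F",s["contact_force"].round(1),"tq",s["ft_torque"].round(2),"yaw %.3f"%np.arctan2(R[1,1],R[0,1]),"tilt",R[:2,2].round(3))
if __name__=="__main__":rep()
E
python3 -m inch '[[[0.0,0,0],[0,0,0.085],0],[[0.02,0.019,0],[0,0,0],0],[[0.021,0.019,0],[0,0,0],0],[[0.021,0.019,0],[0,0,0],0],[[0.021,0.019,0],[0,0,0],0],[[0.021,0.019,0],[0,0,0],0],[[0.02,0.019,0],[0,0,0],0],[[0.02,0.02,0],[0,0,0],0]]'
python3 -m inch '[[[0.02,0.02,0],[0,0,0],0],[[0,0,0.02],[0,0,0],0],[[0,0,0.02],[0,0,0],0],[[0,0,0.02],[0,0,0],0],[[0,0,0],[0,0,0],0]]'
python3 h.py
```

```text
time: 3.45
tool_pos: [0.4395, -0.036, 0.4562]
tool_rot: [-0.0, 0.752, 0.659, -0.0]
contact_force: [-0.3, -0.0, 0.2]
gripper_width: -0.003
grasp_force: 0.0
time: 3.95
tool_pos: [0.4603, -0.0195, 0.3927]
tool_rot: [-0.002, 0.752, 0.659, -0.002]
contact_force: [0.4, -0.5, 0.2]
gripper_width: -0.0
grasp_force: 0.0
t4.0 TCP [-160.5   -0.3  207.7] tip [-160.7   -0.3  182.7] travel -0.168 F [ 0.4 -0.5  0.2] tq [ 0.03 -0.01  0.03] yaw -0.132 tilt [-0.006  0.001]
```

```bash
python3 - <<'E'
from h import *
im,d=manip.grab_frame("wrist");cv2.imwrite("pics/w2.png",im[:,:,::-1]);np.save("w2_d.npy",d);P=wcloud(d)
Q=(P-PIV);c,s=np.cos(PSI),np.sin(PSI);Q=np.stack([c*Q[...,0]+s*Q[...,1],-s*Q[...,0]+c*Q[...,1],Q[...,2]],-1)
k=Q[(d>0)&(Q[...,0]>-.17)&(Q[...,0]<-.09)&(Q[...,1]>-.14)&(Q[...,1]<-.05)&(abs(Q[...,2]+.04)<.04)]
line("knob(press)",k)
for y in np.arange(-.13,-.05,.008):
    s=k[abs(k[:,1]-y)<.003]
    if len(s):print(round(y,3),len(s),s[:,0].min().round(4),s[:,0].max().round(4),np.percentile(s[:,2],95).round(4))
E
python3 -m inch '[[[0,0,0.015],[0,0,0],0],[[0,0,0.015],[0,0,0],0],[[0,0,0.008],[0,0,0],0],[[0,0,0.004],[0,0,0],0],[[0,0,0.003],[0,0,0],0],[[0,0,0],[0,0,0],0]]'
python3 h.py
```

```text
knob(press) 148 mean [-0.129 -0.088 -0.041] med [-0.13  -0.087 -0.04 ] dir [ 0.382 -0.922 -0.057] min [-0.135 -0.117 -0.049] max [-0.118 -0.075 -0.037]
-0.114 8 -0.1198 -0.1182 -0.0417
-0.098 7 -0.1257 -0.1228 -0.0396
-0.09 46 -0.1353 -0.1217 -0.0386
-0.082 45 -0.1354 -0.1221 -0.0383
-0.074 6 -0.1345 -0.1312 -0.0383
time: 4.6
tool_pos: [0.4611, -0.0197, 0.3512]
tool_rot: [-0.0, 0.752, 0.659, -0.0]
contact_force: [-0.0, 0.0, 0.1]
gripper_width: 0.003
grasp_force: 0.0
t4.6 TCP [-159.7   -0.4  166.2] tip [-159.7   -0.4  141.2] travel -0.038 F [-0.   0.   0.1] tq [-0.    0.03  0.05] yaw -0.131 tilt [-0.  0.]
```

View pics/w2.png

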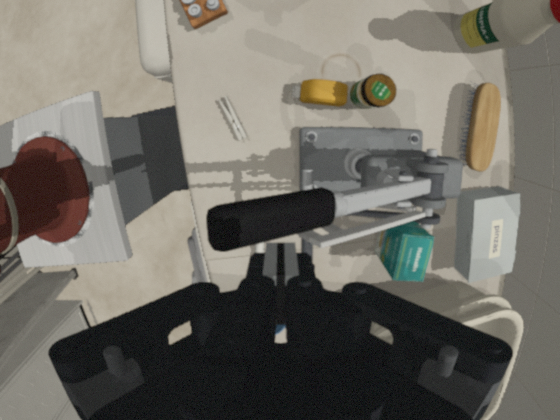

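The closed fingertips at (280,260) stand just beside and above the black grip, which spans (210–335, 190–245). The knob is half hidden behind the fingers. Now down until contact.

```bash
for i in 1; do python3 -m inch '[[[0,0,0.003],[0,0,0],0],[[0,0,0.003],[0,0,0],0],[[0,0,0],[0,0,0],0]]'; python3 h.py; python3 -m inch '[[[0,0,0.003],[0,0,0],0],[[0,0,0],[0,0,0],0]]'; python3 h.py;  python3 -m inch '[[[0,0,0.003],[0,0,0],0],[[0,0,0],[0,0,0],0]]'; python3 h.py; python3 -m inch '[[[0,0,0.003],[0,0,0],0],[[0,0,0],[0,0,0],0]]'; python3 h.py; done | grep travel
```

```text
t4.9 TCP [-159.8   -0.4  160. ] tip [-159.8   -0.4  135. ] travel -0.015 F [ 0.6 -0.2  0.2] tq [ 0.06 -0.05 -0.02] yaw -0.131 tilt [-0.  0.]
t5.1 TCP [-159.8   -0.4  156.9] tip [-159.9   -0.4  131.9] travel -0.003 F [ 0.8 -0.3 -0.6] tq [-0.   -0.03  0.  ] yaw -0.131 tilt [-0.001  0.   ]
t5.3 TCP [-159.9   -0.4  153.8] tip [-159.9   -0.4  128.8] travel 0.009 F [ 0.6  0.1 -0.2] tq [-0.01 -0.    0.03] yaw -0.131 tilt [-0.001  0.   ]
t5.5 TCP [-159.6   -0.4  151.2] tip [-159.6   -0.4  126.2] travel 0.018 F [ 0.7 -0.4  1.5] tq [ 0.01 -0.17  0.02] yaw -0.131 tilt [ 0. -0.]
```

```bash
(python3 -m inch '[[[0,-0.003,0.004],[0,0,0],0],[[0,-0.003,0.004],[0,0,0],0],[[0,-0.003,0.004],[0,0,0],0],[[0,-0.003,0.004],[0,0,0],0],[[0,-0.0025,0.004],[0,0,0],0],[[0,-0.0025,0.004],[0,0,0],0],[[0,-0.002,0.004],[0,0,0],0],[[0,-0.002,0.004],[0,0,0],0]]'; python3 h.py
python3 -m inch '[[[0,-0.002,0.004],[0,0,0],0],[[0,-0.002,0.004],[0,0,0],0],[[0,-0.002,0.004],[0,0,0],0],[[0,-0.001,0.004],[0,0,0],0],[[0,-0.001,0.004],[0,0,0],0],[[0,0,0],[0,0,0],0]]'; python3 h.py)|grep travel
```

```text
t6.3 TCP [-181.    -0.5  119.1] tip [-181.    -0.5   94.1] travel 0.197 F [ 0.6 -1.   1.3] tq [-0.17 -0.17  0.01] yaw -0.131 tilt [-0. -0.]
t6.9 TCP [-189.3   -0.3   98.4] tip [-189.4   -0.3   73.4] travel 0.300 F [-0.5 -0.5  2.2] tq [-0.09  0.18 -0.02] yaw -0.131 tilt [-0.002  0.   ]
```

```bash
(python3 -m inch '[[[0,-0.001,0.004],[0,0,0],0],[[0,-0.001,0.004],[0,0,0],0],[[0,-0.001,0.004],[0,0,0],0],[[0,-0.001,0.004],[0,0,0],0],[[0,0,0],[0,0,0],0]]'; python3 h.py
python3 -m inch '[[[0,-0.0005,0.003],[0,0,0],0],[[0,0,0],[0,0,0],0]]'; python3 h.py
python3 -m inch '[[[0,-0.0005,0.003],[0,0,0],0],[[0,0,0],[0,0,0],0]]'; python3 h.py
python3 -m inch '[[[0,-0.0005,0.003],[0,0,0],0],[[0,0,0],[0,0,0],0]]'; python3 h.py)|grep travel
```

```text
t7.4 TCP [-193.1   -0.3   82.4] tip [-193.1   -0.3   57.4] travel 0.376 F [-0.8 -0.2  2.4] tq [-0.03  0.15 -0.01] yaw -0.131 tilt [-0.001  0.   ]
t7.6 TCP [-193.3   -0.4   80. ] tip [-193.3   -0.4   55. ] travel 0.387 F [-1.   0.5  2.1] tq [0.04 0.15 0.04] yaw -0.131 tilt [-0.  0.]
t7.8 TCP [-193.8   -0.4   76.9] tip [-193.8   -0.4   51.9] travel 0.402 F [-1.1 -0.3  2.5] tq [ 0.05  0.08 -0.02] yaw -0.131 tilt [-0.  0.]
t8.0 TCP [-194.3   -0.4   73.9] tip [-194.3   -0.4   48.9] travel 0.416 F [0.2 0.4 3. ] tq [-0.03  0.11  0.04] yaw -0.131 tilt [-0. -0.]
```

```bash
(python3 -m inch '[[[0,-0.0005,0.003],[0,0,0],0],[[0,0,0],[0,0,0],0]]'; python3 h.py
python3 -m inch '[[[0,-0.0005,0.003],[0,0,0],0],[[0,0,0],[0,0,0],0]]'; python3 h.py
python3 -m inch '[[[0,-0.0005,0.003],[0,0,0],0],[[0,0,0],[0,0,0],0]]'; python3 h.py
python3 -m inch '[[[0,-0.0005,0.003],[0,0,0],0],[[0,0,0],[0,0,0],0]]'; python3 h.py)|grep travel
```

```text
t8.2 TCP [-194.8   -0.4   70.8] tip [-194.9   -0.4   45.8] travel 0.431 F [-0.6 -0.7  2.5] tq [-0.05  0.12 -0.07] yaw -0.131 tilt [-0.  0.]
t8.4 TCP [-195.4   -0.4   67.8] tip [-195.4   -0.4   42.8] travel 0.445 F [-0.3 -1.1  2.7] tq [ 0.05  0.13 -0.01] yaw -0.131 tilt [-0. -0.]
t8.6 TCP [-195.9   -0.4   64.8] tip [-195.9   -0.4   39.8] travel 0.459 F [-1.2 -1.1  2.5] tq [-0.03  0.09 -0.01] yaw -0.131 tilt [-0.  0.]
t8.8 TCP [-196.3   -0.4   61.8] tip [-196.3   -0.4   36.8] travel 0.473 F [-1.  -0.4  2.3] tq [-0.04  0.11 -0.01] yaw -0.131 tilt [-0.  0.]
```

```bash
(python3 -m inch '[[[0,-0.0005,0.003],[0,0,0],0],[[0,0,0],[0,0,0],0]]'; python3 h.py
python3 -m inch '[[[0,-0.0005,0.003],[0,0,0],0],[[0,0,0],[0,0,0],0]]'; python3 h.py
python3 -m inch '[[[0,-0.0005,0.003],[0,0,0],0],[[0,0,0],[0,0,0],0]]'; python3 h.py
python3 -m inch '[[[0,-0.0005,0.003],[0,0,0],0],[[0,0,0],[0,0,0],0]]'; python3 h.py)|grep travel
```

```text
t9.0 TCP [-196.8   -0.4   58.9] tip [-196.8   -0.4   33.9] travel 0.488 F [-0.5 -0.6  3.1] tq [-0.05  0.1  -0.04] yaw -0.131 tilt [-0.  0.]
t9.2 TCP [-197.3   -0.4   55.9] tip [-197.3   -0.4   30.9] travel 0.502 F [-0.8  0.5  1.9] tq [-0.03  0.1   0.01] yaw -0.131 tilt [-0. -0.]
t9.4 TCP [-197.7   -0.4   52.9] tip [-197.7   -0.4   27.9] travel 0.516 F [-0.1 -0.6  2. ] tq [-0.12  0.06  0.02] yaw -0.131 tilt [ 0. -0.]
t9.6 TCP [-198.1   -0.4   50. ] tip [-198.1   -0.4   25. ] travel 0.530 F [ 0.2 -1.5  2.4] tq [-0.15 -0.05  0.01] yaw -0.131 tilt [ 0. -0.]
```

```bash
(python3 -m inch '[[[0,0,0.003],[0,0,0],0],[[0,0,0],[0,0,0],0]]'; python3 h.py
python3 -m inch '[[[0,0,0.003],[0,0,0],0],[[0,0,0],[0,0,0],0]]'; python3 h.py
python3 -m inch '[[[0,0,0.003],[0,0,0],0],[[0,0,0],[0,0,0],0]]'; python3 h.py
python3 -m inch '[[[0,0,0.003],[0,0,0],0],[[0,0,0],[0,0,0],0]]'; python3 h.py)|grep travel
```

```text
t9.8 TCP [-198.4   -0.4   46.8] tip [-198.5   -0.4   21.8] travel 0.545 F [-1.5 -0.6  3. ] tq [-0.13  0.11 -0.03] yaw -0.131 tilt [-0.001 -0.   ]
t10.0 TCP [-198.4   -0.4   43.7] tip [-198.4   -0.4   18.7] travel 0.559 F [-1.2 -0.3  2.2] tq [-0.08  0.21  0.03] yaw -0.131 tilt [-0.001  0.   ]
t10.2 TCP [-198.4   -0.3   40.8] tip [-198.4   -0.3   15.8] travel 0.573 F [-0.9  0.4  2.5] tq [-0.07  0.26  0.04] yaw -0.131 tilt [-0.  0.]
t10.4 TCP [-198.3   -0.3   37.9] tip [-198.3   -0.3   12.9] travel 0.587 F [-0.8  0.3  2.5] tq [-0.03  0.19  0.02] yaw -0.131 tilt [-0.  0.]
```

```bash
(python3 -m inch '[[[0,0,0.003],[0,0,0],0],[[0,0,0],[0,0,0],0]]'; python3 h.py
python3 -m inch '[[[0,0,0.003],[0,0,0],0],[[0,0,0],[0,0,0],0]]'; python3 h.py
python3 -m inch '[[[0,0,0.003],[0,0,0],0],[[0,0,0],[0,0,0],0]]'; python3 h.py
python3 -m inch '[[[0,0,0.003],[0,0,0],0],[[0,0,0],[0,0,0],0]]'; python3 h.py)|grep travel
```

```text
t10.6 TCP [-198.2   -0.3   34.9] tip [-198.2   -0.3    9.9] travel 0.600 F [-0.9 -0.2  3.4] tq [-0.    0.21 -0.03] yaw -0.131 tilt [0. 0.]
t10.8 TCP [-198.2   -0.3   31.9] tip [-198.2   -0.3    6.9] travel 0.617 F [0.1 0.4 3.2] tq [0.07 0.11 0.07] yaw -0.131 tilt [0. 0.]
t11.0 TCP [-198.2   -0.3   28.9] tip [-198.2   -0.3    3.9] travel 0.633 F [-1.2  0.2  2.3] tq [0.03 0.1  0.03] yaw -0.131 tilt [0. 0.]
t11.2 TCP [-198.2   -0.4   25.9] tip [-198.2   -0.4    0.9] travel 0.649 F [-1.3  0.7  2.8] tq [ 0.04  0.15 -0.06] yaw -0.131 tilt [-0.  0.]
```

```bash
(python3 -m inch '[[[0,0,0.003],[0,0,0],0],[[0,0,0],[0,0,0],0]]'; python3 h.py
python3 -m inch '[[[0,0,0.003],[0,0,0],0],[[0,0,0],[0,0,0],0]]'; python3 h.py
python3 -m inch '[[[0,0,0.002],[0,0,0],0],[[0,0,0],[0,0,0],0]]'; python3 h.py
python3 -m inch '[[[0,0,0.002],[0,0,0],0],[[0,0,0],[0,0,0],0]]'; python3 h.py)|grep travel
```

```text
t11.4 TCP [-198.2   -0.4   22.9] tip [-198.2   -0.4   -2.1] travel 0.666 F [-0.6 -0.2  3.7] tq [ 0.05  0.17 -0.05] yaw -0.131 tilt [0. 0.]
t11.6 TCP [-198.1   -0.4   20.1] tip [-198.1   -0.4   -4.9] travel 0.681 F [-0.5  0.4  3.8] tq [0.1  0.15 0.03] yaw -0.131 tilt [0. 0.]
t11.8 TCP [-198.    -0.4   18.5] tip [-198.    -0.4   -6.5] travel 0.689 F [-1.7  0.4  5.2] tq [0.14 0.28 0.01] yaw -0.131 tilt [ 0. -0.]
t12.0 TCP [-198.    -0.4   16.9] tip [-198.    -0.4   -8.1] travel 0.698 F [-2.8  1.   7.1] tq [ 0.17  0.37 -0.02] yaw -0.131 tilt [ 0.001 -0.   ]
```

```bash
(python3 -m inch '[[[0,0,0.0015],[0,0,0],0],[[0,0,0],[0,0,0],0]]'; python3 h.py
python3 -m inch '[[[0,0,0],[0,0,0],0]]'; python3 h.py
python3 -m inch '[[[0,0,0],[0,0,0],0]]'; python3 h.py
python3 -m inch '[[[0,0,0],[0,0,0],0]]'; python3 h.py)|grep travel
```

```text
t12.2 TCP [-197.9   -0.3   15.7] tip [-197.9   -0.3   -9.3] travel 0.705 F [-2.6  1.8  9.5] tq [0.15 0.5  0.03] yaw -0.131 tilt [ 0.001 -0.   ]
t12.3 TCP [-197.9   -0.4   15.8] tip [-197.9   -0.4   -9.2] travel 0.704 F [-4.3  0.7  7.3] tq [ 0.21  0.47 -0.01] yaw -0.131 tilt [ 0.001 -0.   ]
t12.4 TCP [-197.9   -0.3   15.9] tip [-197.9   -0.3   -9.1] travel 0.704 F [-3.   1.1  7.5] tq [ 0.16  0.5  -0.01] yaw -0.131 tilt [ 0.001 -0.   ]
t12.5 TCP [-197.9   -0.4   15.9] tip [-197.9   -0.4   -9.1] travel 0.704 F [-3.2  0.2  8.5] tq [0.13 0.44 0.01] yaw -0.131 tilt [ 0.001 -0.   ]
```

```bash
(python3 -m inch '[[[0,0.001,-0.008],[0,0,0],0],[[0,0.002,-0.012],[0,0,0],0],[[0,0.002,-0.014],[0,0,0],0],[[0,0.003,-0.014],[0,0,0],0],[[0,0.003,-0.014],[0,0,0],0],[[0,0.003,-0.014],[0,0,0],0],[[0,0.004,-0.014],[0,0,0],0],[[0,0.004,-0.014],[0,0,0],0]]'; python3 h.py
python3 -m inch '[[[0,0.004,-0.014],[0,0,0],0],[[0,0.006,-0.014],[0,0,0],0],[[0,0.006,-0.014],[0,0,0],0],[[0,0,-0.014],[0,0,0],0],[[0,0,-0.01],[0,0,0],0],[[0,0,0],[0,0,0],0],[[0,0,0],[0,0,0],0]]'; python3 h.py)|grep travel
python3 - <<'E'
from h import *
d=np.load("w1_d.npy");im=cv2.imread("pics/w1.png")
# w1 pose: camera was at tvec of that time; rebuild from stored world values via scene/side instead
for c in("scene","side"):
    d=np.load(f"{c}_d.npy");P=cloud(c,d);Q=P-PIV;co,s=np.cos(PSI),np.sin(PSI);Q=np.stack([co*Q[...,0]+s*Q[...,1],-s*Q[...,0]+co*Q[...,1],Q[...,2]],-1)
    k=Q[(d>0)&(Q[...,0]>-.19)&(Q[...,0]<0.02)&(Q[...,1]>-.125)&(Q[...,1]<-.02)&(Q[...,2]>-.1)&(Q[...,2]<.12)]
    for y in np.arange(-.12,-.02,.01):
        q=k[abs(k[:,1]-y)<.005]
        if len(q):print(c,y.round(3),len(q),q.min(0).round(3),q.max(0).round(3))
im,d=manip.grab_frame("wrist");cv2.imwrite("pics/w3.png",im[:,:,::-1])
im,d=manip.grab_frame("side");np.save("side1_d.npy",d)
cr=cv2.resize(im[130:290,190:360],None,fx=3.5,fy=3.5,interpolation=cv2.INTER_CUBIC);cv2.imwrite("pics/s3.png",cr[:,:,::-1])
E
```

```text
t13.3 TCP [-175.6   -0.4  120.1] tip [-175.5   -0.4   95.1] travel 0.182 F [ 2.4 -0.4  0.7] tq [-0.04 -0.32 -0.05] yaw -0.131 tilt [ 0.001 -0.   ]
t14.0 TCP [-160.5   -0.4  184.6] tip [-160.5   -0.4  159.6] travel -0.099 F [-0.2 -0.  -0.8] tq [-0.01  0.01  0.03] yaw -0.131 tilt [-0.001  0.   ]
scene -0.12 9 [-0.141 -0.124 -0.096] [ 0.005 -0.115 -0.041]
scene -0.11 28 [-0.14  -0.115 -0.094] [ 0.003 -0.105 -0.037]
scene -0.1 16 [-0.139 -0.105 -0.078] [ 0.012 -0.096 -0.04 ]
scene -0.09 15 [-0.138 -0.095 -0.051] [-0.126 -0.085 -0.04 ]
scene -0.08 9 [-0.138 -0.084 -0.054] [-0.133 -0.076 -0.042]
scene -0.07 5 [-0.139 -0.074 -0.048] [-0.135 -0.069 -0.043]
scene -0.05 3 [-0.132 -0.053 -0.044] [-0.129 -0.047 -0.044]
scene -0.04 87 [-0.157 -0.041 -0.05 ] [-0.    -0.035  0.016]
scene -0.03 652 [-0.16  -0.035 -0.094] [ 0.009 -0.025  0.075]
side -0.12 4 [-0.139 -0.12  -0.056] [-0.133 -0.115 -0.037]
side -0.11 12 [-0.14  -0.114 -0.05 ] [-0.134 -0.106 -0.038]
side -0.09 1 [-0.126 -0.086 -0.04 ] [-0.126 -0.086 -0.04 ]
side -0.08 1 [-0.125 -0.08  -0.04 ] [-0.125 -0.08  -0.04 ]
side -0.07 4 [-0.13  -0.074 -0.04 ] [-0.125 -0.067 -0.039]
side -0.06 7 [-0.132 -0.065 -0.043] [-0.126 -0.055 -0.04 ]
side -0.05 3 [-0.133 -0.053 -0.043] [-0.127 -0.052 -0.041]
side -0.04 97 [-0.137 -0.042 -0.054] [ 0.01  -0.035  0.019]
side -0.03 738 [-0.158 -0.035 -0.089] [ 0.006 -0.025  0.077]
```

View pics/s3.png

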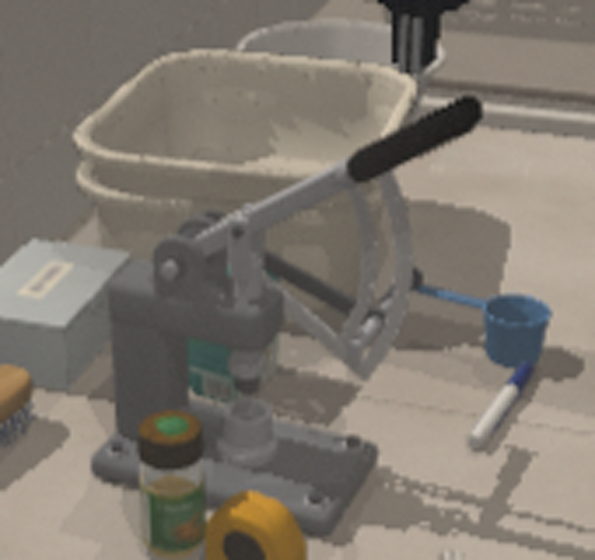

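The side crop shows the lever back up, the sector at (370,270), the knob and its flange at (375–415, 280–330), and the stop arm untouched. The sector lies about 30–40 mm right of the middle plane, so the gripper body clears it. Next is the knob.

```bash
(python3 -m inch '[[[-0.025,0.007,0],[0,0,0],0.5],[[-0.025,0.007,0],[0,0,0],0.5],[[-0.024,0.007,0],[0,0,0],0.5],[[-0.024,0.007,0.01],[0,0,0],0.5],[[0,0,0.03],[0,0,0],0.5],[[0,0,0.03],[0,0,0],0.5],[[0,0,0.03],[0,0,0],0.5],[[0,0,0.02],[0,0,0],0.5]]'
python3 -m inch '[[[0,0,0.02],[0,0,0],0.5],[[0,0,0.01],[0,0,0],0.5],[[0,0,0],[0,0,0],0.5]]'; python3 h.py)|grep travel
python3 - <<'E'
from h import *
im,d=manip.grab_frame("wrist");cv2.imwrite("pics/w4.png",im[:,:,::-1]);P=wcloud(d)
Q=(P-PIV);c,s=np.cos(PSI),np.sin(PSI);Q=np.stack([c*Q[...,0]+s*Q[...,1],-s*Q[...,0]+c*Q[...,1],Q[...,2]],-1)
k=Q[(d>0)&(Q[...,0]>-.16)&(Q[...,0]<-.10)&(Q[...,1]>-.14)&(Q[...,1]<-.05)&(Q[...,2]>-.06)&(Q[...,2]<-.025)]
line("knob",k)
for y in np.arange(-.13,-.05,.008):
    s=k[abs(k[:,1]-y)<.003]
    if len(s):print(round(y,3),len(s),s[:,0].min().round(4),s[:,0].max().round(4),np.percentile(s[:,2],95).round(4))
E
```

```text
t15.2 TCP [-133.6  -98.1   32.5] tip [-133.7  -98.     7.5] travel 0.621 F [-0.3  0.7  0.5] tq [ 0.02 -0.   -0.05] yaw -0.131 tilt [-0.004  0.002]
knob 2396 mean [-0.128 -0.086 -0.041] med [-0.128 -0.086 -0.041] dir [ 0.015 -0.999  0.037] min [-0.138 -0.118 -0.053] max [-0.117 -0.05  -0.034]
-0.114 352 -0.138 -0.1169 -0.0359
-0.106 199 -0.1347 -0.1211 -0.0388
-0.098 204 -0.1352 -0.1212 -0.0387
-0.09 209 -0.1352 -0.1213 -0.0387
-0.082 218 -0.1352 -0.1214 -0.0388
-0.074 221 -0.1351 -0.1215 -0.0388
-0.066 222 -0.1351 -0.1216 -0.0393
-0.058 156 -0.1332 -0.1241 -0.0413
```

View pics/w4.png

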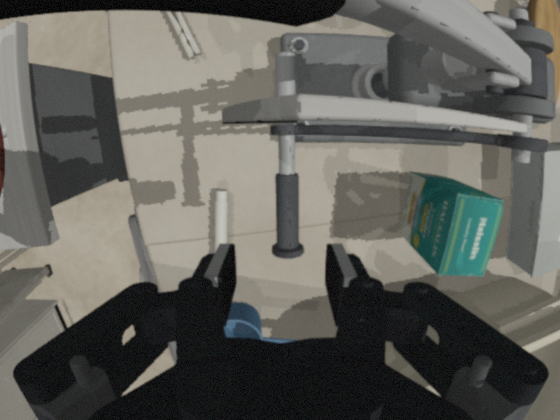

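The wrist view shows the knob bar at (288,175–240) with its flange at (288,250), and the fingers on both sides at x 225 and 340. The radius check (136 against 141 mm) puts the true pivot about 5 mm farther back.

```bash
sed -i 's/PIV=np.array(\[.6195,-.040/PIV=np.array([.6245,-.0406/' h.py
(python3 -m inch '[[[0.002,0.005,0.015],[0,0,0],0.5],[[0,0,0.02],[0,0,0],0.5],[[0,0,0.02],[0,0,0],0.5],[[0,0,0.01],[0,0,0],0.5],[[0,0,0.0075],[0,0,0],0.5],[[0,0,0],[0,0,0],0.5],[[0,0,0],[0,0,0],0.5]]'; python3 h.py
python3 -m inch '[[[0,0,0],[0,0,0],0],[[0,0,0],[0,0,0],0],[[0,0,0],[0,0,0],0],[[0,0,0],[0,0,0],0],[[0,0,0],[0,0,0],0],[[0,0,0],[0,0,0],0]]'; python3 h.py)|egrep "travel|grip|grasp"
```

```text
gripper_width: 0.503
grasp_force: 0.0
t15.9 TCP [-131.8  -96.6  -36.9] tip [-131.7  -96.6  -61.9] travel 1.160 F [0.1 0.2 0. ] tq [ 0.01 -0.01  0.03] yaw -0.131 tilt [ 0.001 -0.   ]
gripper_width: 0.147
grasp_force: 58.4
t16.6 TCP [-134.1  -96.7  -37.2] tip [-134.2  -96.7  -62.2] travel 1.151 F [-8.8  0.3  6.1] tq [0.13 1.51 0.16] yaw -0.130 tilt [-0.006  0.   ]
```

```bash
(python3 -m inch '[[[0,-0.002,-0.0025],[0,0,0],0],[[0,-0.001,-0.0025],[0,0,0],0],[[0,-0.001,-0.0025],[0,0,0],0],[[0,-0.0007,-0.0025],[0,0,0],0],[[0,-0.0007,-0.0025],[0,0,0],0],[[0,-0.0005,-0.0025],[0,0,0],0],[[0,0,0],[0,0,0],0],[[0,0,0],[0,0,0],0]]'; python3 h.py)|egrep "travel|grip|grasp"
```

```text
gripper_width: 0.149
grasp_force: 58.7
t17.4 TCP [-138.3  -96.6  -24.4] tip [-138.3  -96.6  -49.4] travel 1.053 F [  4.9  -2.8 -10.4] tq [-0.43 -0.83  0.15] yaw -0.131 tilt [ 0.001 -0.001]
```

```bash
(python3 -m inch '[[[0,-0.0003,-0.0025],[0,0,0],0],[[0,0,-0.0025],[0,0,0],0],[[0,0,0],[0,0,0],0],[[0,0,0],[0,0,0],0]]'; python3 h.py
python3 -m inch '[[[0,0,0],[0,0,0],0.5],[[0,0,0],[0,0,0],0.5],[[0,0,0],[0,0,0],0.5],[[0,0,0],[0,0,0],0.5],[[0,0,-0.03],[0,0,0],0.5],[[0,0,-0.04],[0,0,0],0.5],[[0,0,0],[0,0,0],0.5],[[0,0,0],[0,0,0],0.5]]'; python3 h.py)|egrep "travel|grip|grasp"
cat > kn.py <<'E'
from h import *
im,d=manip.grab_frame("wrist");P=wcloud(d)
Q=(P-PIV);c,s=np.cos(PSI),np.sin(PSI);Q=np.stack([c*Q[...,0]+s*Q[...,1],-s*Q[...,0]+c*Q[...,1],Q[...,2]],-1)
k=Q[(d>0)&(Q[...,0]>-.17)&(Q[...,0]<-.10)&(Q[...,1]>-.106)&(Q[...,1]<-.07)&(Q[...,2]>-.05)&(Q[...,2]<0)]
X=(np.percentile(k[:,0],1)+np.percentile(k[:,0],99))/2;Z=np.percentile(k[:,2],95)-.0075
print(len(k),X,Z,np.hypot(X,Z),"setting",.5-np.arctan2(Z,-X))
E
python3 kn.py
```

```text
gripper_width: 0.145
grasp_force: 58.8
t17.8 TCP [-139.4  -96.6  -20.2] tip [-139.4  -96.6  -45.2] travel 1.021 F [  4.4  -3.4 -12.3] tq [-0.49 -0.48  0.2 ] yaw -0.131 tilt [-0.001 -0.   ]
gripper_width: 0.502
grasp_force: 0.0
t18.6 TCP [-137.7  -96.7   54.2] tip [-137.6  -96.7   29.2] travel 0.474 F [ 0.8  0.1 -0.5] tq [ 0.01  0.01 -0.01] yaw -0.131 tilt [ 0.003 -0.001]
1208 -0.14007307058942503 -0.034436557949404964 0.14424403498152974 setting 0.7410662466409204
```

```bash
python3 kn.py
python3 -m inch '[[[0,0,-0.015],[0,0,0],0.5],[[0,0,0],[0,0,0],0.5],[[0,0,0],[0,0,0],0.5]]'|grep time; python3 kn.py
python3 - <<'E'
from h import *
for i,c in enumerate(("scene","side")):
    im,d=manip.grab_frame(c);P=cloud(c,d);Q=P-PIV;co,s=np.cos(PSI),np.sin(PSI);Q=np.stack([co*Q[...,0]+s*Q[...,1],-s*Q[...,0]+co*Q[...,1],Q[...,2]],-1)
    k=Q[(d>0)&(Q[...,0]>-.17)&(Q[...,0]<-.10)&(Q[...,1]>-.125)&(Q[...,1]<-.045)&(Q[...,2]>-.05)&(Q[...,2]<0)]
    print(c,len(k),k.min(0).round(4),k.max(0).round(4),np.percentile(k[:,2],90))
E
```

```text
1236 -0.13953004878076966 -0.03385313179878799 0.1435780938909208 setting 0.7380231889557421
time: 18.95
1081 -0.1393317623906144 -0.03327055752328278 0.1432489790846158 setting 0.7343973485745626
scene 84 [-0.1502 -0.1216 -0.0404] [-0.1298 -0.0657 -0.021 ] -0.02574789984545423
side 40 [-0.1496 -0.1186 -0.0386] [-0.1336 -0.0557 -0.0195] -0.022167349444602198
```

```bash
(python3 -m inch '[[[0,0,0.03],[0,0,0],0.5],[[0,0,0.03],[0,0,0],0.5],[[0,0,0.02],[0,0,0],0.5],[[0,0,0.01],[0,0,0],0.5],[[0,0,0.008],[0,0,0],0.5],[[0,0,0],[0,0,0],0.5],[[0,0,0],[0,0,0],0.5]]'; python3 h.py
python3 -m inch '[[[0,0,0],[0,0,0],0],[[0,0,0],[0,0,0],0],[[0,0,0],[0,0,0],0],[[0,0,0],[0,0,0],0],[[0,0,0],[0,0,0],0]]'; python3 h.py
python3 -m inch '[[[0,0,-0.001],[0,0,0],0],[[0,0,0],[0,0,0],0]]'; python3 h.py
python3 -m inch '[[[0,0,-0.001],[0,0,0],0],[[0,0,0],[0,0,0],0]]'; python3 h.py
python3 -m inch '[[[0,0,-0.001],[0,0,0],0],[[0,0,0],[0,0,0],0]]'; python3 h.py)|egrep "travel"
```

```text
t19.8 TCP [-137.9  -96.6  -29.7] tip [-137.9  -96.7  -54.7] travel 1.090 F [-1.1 -0.6 -0.4] tq [0.02 0.02 0.05] yaw -0.131 tilt [ 0.001 -0.001]
t20.3 TCP [-139.1  -96.7  -29.7] tip [-139.1  -96.7  -54.7] travel 1.085 F [-5.3 -0.6  4.2] tq [0.06 0.86 0.2 ] yaw -0.130 tilt [-0.002 -0.   ]
t20.5 TCP [-139.1  -96.6  -29.6] tip [-139.1  -96.7  -54.6] travel 1.085 F [-4.6 -1.1  1.9] tq [0.   0.78 0.19] yaw -0.131 tilt [-0.002 -0.   ]
t20.7 TCP [-139.1  -96.6  -29.5] tip [-139.2  -96.6  -54.5] travel 1.084 F [-3.2 -1.7 -3.5] tq [-0.34  0.47  0.22] yaw -0.131 tilt [-0.002 -0.   ]
t20.9 TCP [-139.2  -96.6  -29.4] tip [-139.2  -96.6  -54.4] travel 1.083 F [ -0.3  -3.5 -11.5] tq [-0.62 -0.08  0.22] yaw -0.131 tilt [-0.001  0.   ]
```

```bash
(python3 -m inch '[[[0,0,-0.0015],[0,0,0],0],[[0,0,0],[0,0,0],0]]'; python3 h.py
python3 -m inch '[[[0,0,-0.001],[0,0,0],0],[[0,0,0],[0,0,0],0],[[0,0,0],[0,0,0],0]]'; python3 h.py)|egrep "travel"
```

```text
t21.1 TCP [-139.5  -96.5  -28. ] tip [-139.6  -96.5  -53. ] travel 1.073 F [  0.9  -5.2 -16.1] tq [-0.75  0.    0.18] yaw -0.131 tilt [-0.003  0.   ]
t21.4 TCP [-139.8  -96.6  -26.9] tip [-139.9  -96.6  -51.9] travel 1.065 F [ -0.2  -5.3 -15.6] tq [-0.77  0.22  0.22] yaw -0.131 tilt [-0.003  0.   ]
```

```bash
(python3 -m inch '[[[0,0,0],[0,0,0],0.5],[[0,0,0],[0,0,0],0.5],[[0,0,0],[0,0,0],0.5],[[0,0,0],[0,0,0],0.5],[[0,0,-0.03],[0,0,0],0.5],[[0,0,-0.03],[0,0,0],0.5],[[0,0,0],[0,0,0],0.5],[[0,0,0],[0,0,0],0.5]]'; python3 h.py)|egrep "travel"
python3 kn.py;python3 kn.py
(python3 -m inch '[[[0,0,-0.03],[0,0,0],0],[[0,0,-0.03],[0,0,0],0],[[0,0,-0.03],[0,0,0],0],[[0,0,-0.03],[0,0,0],0],[[0,0,-0.03],[0,0,0],0],[[0,0,-0.01],[0,0,0],0],[[0,0,0],[0,0,0],0]]'; python3 h.py)|egrep "travel"
python3 kn.py
```

```text
t22.2 TCP [-137.8  -96.6   36.3] tip [-137.7  -96.6   11.3] travel 0.591 F [-0.6  0.2 -0.7] tq [ 0.02 -0.   -0.01] yaw -0.131 tilt [ 0.003 -0.001]
1483 -0.1402198980051798 -0.03200301010509219 0.14382563211183763 setting 0.7243908895956918
1477 -0.14001614949296654 -0.03153444749894971 0.14352332039742102 setting 0.7215239017271722
t23.0 TCP [-138.2  -96.6  195.3] tip [-138.1  -96.6  170.3] travel -0.198 F [ 1.3 -0.  -0.5] tq [ 0.03 -0.01 -0.03] yaw -0.131 tilt [ 0.001 -0.   ]
469 -0.14062492005322336 -0.03225870489847493 0.1442774832803177 setting 0.7254940556200898
```

```bash
(python3 -m inch '[[[0.024,-0.007,0],[0,0,0],0],[[0.024,-0.007,0],[0,0,0],0],[[0.024,-0.007,0],[0,0,0],0],[[0.024,-0.006,0],[0,0,0],0],[[0,0,0.015],[0,0,0],0],[[0,0,0.015],[0,0,0],0],[[0,0,0.01],[0,0,0],0],[[0,0,0.004],[0,0,0],0]]'; python3 h.py
python3 -m inch '[[[0,-0.003,0.004],[0,0,0],0],[[0,-0.003,0.004],[0,0,0],0],[[0,-0.003,0.004],[0,0,0],0],[[0,-0.003,0.004],[0,0,0],0],[[0,-0.0025,0.004],[0,0,0],0],[[0,-0.0025,0.004],[0,0,0],0],[[0,-0.002,0.005],[0,0,0],0],[[0,-0.002,0.005],[0,0,0],0]]'; python3 h.py
python3 -m inch '[[[0,-0.003,0.006],[0,0,0],0],[[0,-0.003,0.006],[0,0,0],0],[[0,-0.003,0.006],[0,0,0],0],[[0,-0.002,0.006],[0,0,0],0],[[0,-0.002,0.006],[0,0,0],0],[[0,-0.001,0.006],[0,0,0],0],[[0,-0.001,0.006],[0,0,0],0],[[0,0,0.006],[0,0,0],0]]'; python3 h.py
)|egrep "travel"
```

```text
t23.9 TCP [-166.1   -1.1  147.9] tip [-166.2   -1.1  122.9] travel 0.047 F [0.1 0.6 1.9] tq [ 0.    0.06 -0.02] yaw -0.132 tilt [-0.004  0.001]
t24.6 TCP [-187.    -0.4  116.6] tip [-187.    -0.4   91.6] travel 0.218 F [ 0.2 -0.6  3. ] tq [-0.11  0.14 -0.01] yaw -0.131 tilt [-0.001  0.   ]
t25.4 TCP [-202.    -0.3   68.2] tip [-202.    -0.3   43.2] travel 0.448 F [-1.9 -1.   3.2] tq [ 0.09  0.29 -0.01] yaw -0.131 tilt [-0.001  0.   ]
```

```bash
(python3 -m inch '[[[0,-0.0005,0.006],[0,0,0],0],[[0,-0.0005,0.006],[0,0,0],0],[[0,0,0.006],[0,0,0],0],[[0,0,0.006],[0,0,0],0],[[0,0,0.006],[0,0,0],0],[[0,0,0.006],[0,0,0],0],[[0,0,0.005],[0,0,0],0],[[0,0,0],[0,0,0],0]]'; python3 h.py
python3 -m inch '[[[0,0,0.003],[0,0,0],0],[[0,0,0],[0,0,0],0]]'; python3 h.py
python3 -m inch '[[[0,0,0.002],[0,0,0],0],[[0,0,0],[0,0,0],0]]'; python3 h.py
python3 -m inch '[[[0,0,0.002],[0,0,0],0],[[0,0,0],[0,0,0],0]]'; python3 h.py
python3 -m inch '[[[0,0,0.001],[0,0,0],0],[[0,0,0],[0,0,0],0]]'; python3 h.py
python3 -m inch '[[[0,0,0.001],[0,0,0],0],[[0,0,0],[0,0,0],0]]'; python3 h.py
)|egrep "travel"
```

```text
t26.2 TCP [-202.7   -0.4   26.9] tip [-202.7   -0.4    1.9] travel 0.643 F [-2.8  0.6  3.1] tq [ 0.07  0.38 -0.03] yaw -0.131 tilt [-0.001  0.   ]
t26.4 TCP [-202.3   -0.4   24.7] tip [-202.3   -0.4   -0.3] travel 0.655 F [-1.4  0.1  2.7] tq [0.04 0.33 0.  ] yaw -0.131 tilt [ 0. -0.]
t26.6 TCP [-202.3   -0.4   22.8] tip [-202.3   -0.4   -2.2] travel 0.665 F [-1.9 -1.   3.2] tq [ 0.06  0.25 -0.04] yaw -0.131 tilt [ 0.001 -0.   ]
t26.9 TCP [-202.3   -0.4   20.8] tip [-202.3   -0.4   -4.2] travel 0.676 F [-1.4  1.   3.5] tq [ 0.03  0.29 -0.02] yaw -0.131 tilt [ 0.001 -0.   ]
t27.1 TCP [-202.3   -0.4   20. ] tip [-202.2   -0.4   -5. ] travel 0.680 F [-1.6 -0.4  3.9] tq [0.07 0.22 0.03] yaw -0.131 tilt [ 0.001 -0.   ]
t27.2 TCP [-202.2   -0.4   19. ] tip [-202.2   -0.4   -6. ] travel 0.685 F [-2.2 -0.2  5.2] tq [0.   0.32 0.04] yaw -0.131 tilt [ 0.001 -0.   ]
```

```bash
(for k in 1; do python3 -m inch '[[[0,0,0.001],[0,0,0],0],[[0,0,0],[0,0,0],0]]'; python3 h.py
python3 -m inch '[[[0,0,0.001],[0,0,0],0],[[0,0,0],[0,0,0],0]]'; python3 h.py
python3 -m inch '[[[0,0,0.001],[0,0,0],0],[[0,0,0],[0,0,0],0]]'; python3 h.py
python3 -m inch '[[[0,0,0.001],[0,0,0],0],[[0,0,0],[0,0,0],0]]'; python3 h.py
python3 -m inch '[[[0,0,0.001],[0,0,0],0],[[0,0,0],[0,0,0],0]]'; python3 h.py; done
)|egrep "travel"
```

```text
t27.4 TCP [-202.2   -0.4   18.2] tip [-202.2   -0.4   -6.8] travel 0.689 F [-3.2  0.5  5.9] tq [ 0.09  0.33 -0.05] yaw -0.131 tilt [ 0.001 -0.   ]
t27.6 TCP [-202.2   -0.4   17.4] tip [-202.2   -0.4   -7.6] travel 0.694 F [-3.1  1.1  6.5] tq [ 0.02  0.33 -0.03] yaw -0.131 tilt [ 0.001 -0.   ]
t27.9 TCP [-202.1   -0.4   16.6] tip [-202.1   -0.4   -8.4] travel 0.698 F [-1.9 -0.1  6.4] tq [0.08 0.39 0.01] yaw -0.131 tilt [ 0.001 -0.   ]
t28.1 TCP [-202.1   -0.4   15.8] tip [-202.    -0.4   -9.2] travel 0.702 F [-2.5 -0.2  8.2] tq [ 0.11  0.52 -0.  ] yaw -0.131 tilt [ 0.001 -0.   ]
t28.2 TCP [-202.    -0.4   15. ] tip [-202.    -0.4  -10. ] travel 0.706 F [-3.8  0.5  8.9] tq [0.12 0.51 0.03] yaw -0.131 tilt [ 0.001 -0.   ]
```

```bash
(python3 -m inch '[[[0,0,0.0006],[0,0,0],0],[[0,0,0],[0,0,0],0]]'; python3 h.py
python3 -m inch '[[[0,0,0.0006],[0,0,0],0],[[0,0,0],[0,0,0],0]]'; python3 h.py
python3 -m inch '[[[0,0,0.0006],[0,0,0],0],[[0,0,0],[0,0,0],0]]'; python3 h.py
python3 -m inch '[[[0,0,0.0006],[0,0,0],0],[[0,0,0],[0,0,0],0]]'; python3 h.py
)|egrep "travel"
```

```text
t28.4 TCP [-202.    -0.4   14.5] tip [-202.    -0.4  -10.5] travel 0.709 F [-3.7 -0.5  9. ] tq [ 0.18  0.55 -0.  ] yaw -0.131 tilt [ 0.001 -0.   ]
t28.6 TCP [-201.9   -0.4   14.1] tip [-201.9   -0.4  -10.9] travel 0.711 F [-4.2  0.9 10.2] tq [0.16 0.63 0.01] yaw -0.131 tilt [ 0.001 -0.   ]
t28.9 TCP [-201.9   -0.4   13.6] tip [-201.9   -0.4  -11.4] travel 0.714 F [-4.   0.7 11.2] tq [0.09 0.63 0.03] yaw -0.131 tilt [ 0.001 -0.   ]
t29.1 TCP [-201.9   -0.4   13.1] tip [-201.9   -0.4  -11.9] travel 0.716 F [-5.4  1.4 11.5] tq [ 0.14  0.69 -0.04] yaw -0.131 tilt [ 0.001 -0.   ]
```

```bash
(python3 -m inch '[[[0,0,0.0006],[0,0,0],0],[[0,0,0],[0,0,0],0]]'; python3 h.py
python3 -m inch '[[[0,0,0.0006],[0,0,0],0],[[0,0,0],[0,0,0],0]]'; python3 h.py
python3 -m inch '[[[0,0,0.0005],[0,0,0],0],[[0,0,0],[0,0,0],0]]'; python3 h.py
)|egrep "travel"
```

```text
t29.2 TCP [-201.9   -0.4   12.7] tip [-201.8   -0.4  -12.3] travel 0.719 F [-4.4  1.1 11. ] tq [0.17 0.72 0.02] yaw -0.131 tilt [ 0.002 -0.   ]
t29.4 TCP [-201.8   -0.4   12.2] tip [-201.8   -0.4  -12.8] travel 0.721 F [-4.   0.7 11.7] tq [0.14 0.76 0.01] yaw -0.131 tilt [ 0.002 -0.   ]
t29.6 TCP [-201.8   -0.4   11.8] tip [-201.7   -0.4  -13.2] travel 0.723 F [-5.3  1.8 12. ] tq [ 0.21  0.8  -0.02] yaw -0.131 tilt [ 0.002 -0.   ]
```

```bash
(python3 -m inch '[[[0,0.001,-0.008],[0,0,0],0],[[0,0.002,-0.012],[0,0,0],0],[[0,0.002,-0.014],[0,0,0],0],[[0,0.003,-0.014],[0,0,0],0],[[0,0.003,-0.014],[0,0,0],0],[[0,0.003,-0.014],[0,0,0],0],[[0,0.004,-0.014],[0,0,0],0],[[0,0.004,-0.014],[0,0,0],0]]'
python3 -m inch '[[[0,0.004,-0.014],[0,0,0],0],[[0,0.006,-0.014],[0,0,0],0],[[0,0.006,-0.014],[0,0,0],0],[[0,0,-0.02],[0,0,0],0],[[-0.02,0.005,-0.01],[0,0,0],0.5],[[-0.025,0.007,0],[0,0,0],0.5],[[-0.025,0.007,0],[0,0,0],0.5],[[-0.025,0.006,0],[0,0,0],0.5]]'
python3 -m inch '[[[0,0,0],[0,0,0],0.5],[[0,0,0],[0,0,0],0.5]]'; python3 h.py)|grep travel
```

```text
t31.4 TCP [-139.7  -95.6  185.3] tip [-139.8  -95.6  160.3] travel -0.161 F [ 0.8 -0.3 -0.5] tq [-0.06 -0.03 -0.05] yaw -0.132 tilt [-0.002  0.001]
```

Now down 212 mm to the knob, then grip.

```bash
(python3 -m inch '[[[0,0.001,0.03],[0,0,0],0.5],[[0,0,0.03],[0,0,0],0.5],[[0,0,0.03],[0,0,0],0.5],[[0,0,0.03],[0,0,0],0.5],[[0,0,0.03],[0,0,0],0.5],[[0,0,0.03],[0,0,0],0.5],[[0,0,0.02],[0,0,0],0.5],[[0,0,0.012],[0,0,0],0.5]]'
python3 -m inch '[[[0,0,0],[0,0,0],0.5],[[0,0,0],[0,0,0],0.5],[[0,0,0],[0,0,0],0.5]]'; python3 h.py
python3 -m inch '[[[0,0,0],[0,0,0],0],[[0,0,0],[0,0,0],0],[[0,0,0],[0,0,0],0],[[0,0,0],[0,0,0],0],[[0,0,0],[0,0,0],0]]'; python3 h.py
python3 -m inch '[[[0,0,-0.0015],[0,0,0],0],[[0,0,-0.0015],[0,0,0],0],[[0,0,0],[0,0,0],0]]'; python3 h.py
python3 -m inch '[[[0,0,-0.001],[0,0,0],0],[[0,0,0],[0,0,0],0]]'; python3 h.py)|egrep "travel"
```

```text
t32.5 TCP [-137.5  -95.5  -24.5] tip [-137.4  -95.6  -49.5] travel 1.057 F [0.4 0.3 0.1] tq [ 0.05 -0.01 -0.02] yaw -0.131 tilt [ 0.003 -0.001]
t33.0 TCP [-139.5  -95.7  -25.4] tip [-139.6  -95.7  -50.4] travel 1.056 F [-6.9  1.2  5.8] tq [0.14 1.05 0.18] yaw -0.130 tilt [-0.003 -0.   ]
t33.4 TCP [-139.7  -95.6  -25.2] tip [-139.7  -95.6  -50.2] travel 1.054 F [ -0.6  -3.6 -11.2] tq [-0.45  0.06  0.1 ] yaw -0.131 tilt [-0.003  0.   ]
t33.5 TCP [-139.8  -95.6  -24.5] tip [-139.9  -95.6  -49.5] travel 1.048 F [  0.1  -4.9 -16.4] tq [-0.61  0.06  0.2 ] yaw -0.131 tilt [-0.004  0.   ]
```

```bash
(python3 -m inch '[[[0,0,-0.0015],[0,0,0],0],[[0,0,-0.0012],[0,0,0],0],[[0,0,0],[0,0,0],0],[[0,0,0],[0,0,0],0]]'; python3 h.py)|egrep "travel"
```

```text
t34.0 TCP [-140.4  -95.6  -21.3] tip [-140.6  -95.6  -46.3] travel 1.025 F [ -3.6  -4.  -16.5] tq [-0.68  0.72  0.17] yaw -0.131 tilt [-0.006  0.001]
```

```bash
(python3 -m inch '[[[0,0,0],[0,0,0],0.5],[[0,0,0],[0,0,0],0.5],[[0,0,0],[0,0,0],0.5],[[0,0,0],[0,0,0],0.5],[[0,0,-0.03],[0,0,0],0.5],[[0,0,-0.025],[0,0,0],0.5],[[0,0,0],[0,0,0],0.5],[[0,0,0],[0,0,0],0.5]]'; python3 h.py)|egrep "travel"
python3 kn.py;python3 kn.py
(python3 -m inch '[[[0,0,-0.03],[0,0,0],0],[[0,0,-0.03],[0,0,0],0],[[0,0,-0.03],[0,0,0],0],[[0,0,-0.03],[0,0,0],0],[[0,0,-0.03],[0,0,0],0],[[0,0,-0.01],[0,0,0],0],[[0,0,0],[0,0,0],0]]'; python3 h.py)|egrep "travel"
```

```text
t34.8 TCP [-137.8  -95.5   36.7] tip [-137.8  -95.5   11.7] travel 0.589 F [-0.1 -0.2 -0.7] tq [-0.    0.02  0.01] yaw -0.131 tilt [ 0.003 -0.001]
1516 -0.1408553364583837 -0.028596567011005443 0.14372887480815885 setting 0.7002985074229379
1519 -0.1406846986495819 -0.028101514527543628 0.1434638614873635 setting 0.6971534273096127
t35.5 TCP [-138.2  -95.6  196. ] tip [-138.1  -95.6  171. ] travel -0.200 F [ 0.7 -0.6  0.1] tq [-0.02  0.01  0.02] yaw -0.131 tilt [ 0.001 -0.   ]
```

```bash
(python3 -m inch '[[[0.024,-0.007,0],[0,0,0],0],[[0.024,-0.007,0],[0,0,0],0],[[0.024,-0.007,0],[0,0,0],0],[[0.023,-0.006,0],[0,0,0],0],[[0,0,0.015],[0,0,0],0],[[0,0,0.015],[0,0,0],0],[[0,0,0.01],[0,0,0],0],[[0,0,0.004],[0,0,0],0]]'; python3 h.py
python3 -m inch '[[[0,-0.003,0.004],[0,0,0],0],[[0,-0.003,0.004],[0,0,0],0],[[0,-0.003,0.004],[0,0,0],0],[[0,-0.003,0.004],[0,0,0],0],[[0,-0.0025,0.004],[0,0,0],0],[[0,-0.0025,0.004],[0,0,0],0],[[0,-0.002,0.005],[0,0,0],0],[[0,-0.002,0.005],[0,0,0],0]]'; python3 h.py
python3 -m inch '[[[0,-0.003,0.006],[0,0,0],0],[[0,-0.003,0.006],[0,0,0],0],[[0,-0.003,0.006],[0,0,0],0],[[0,-0.002,0.006],[0,0,0],0],[[0,-0.002,0.006],[0,0,0],0],[[0,-0.001,0.006],[0,0,0],0],[[0,-0.001,0.006],[0,0,0],0],[[0,0,0.006],[0,0,0],0]]'; python3 h.py
)|egrep "travel"
```

```text
t36.4 TCP [-166.    -1.1  148.5] tip [-166.1   -1.1  123.5] travel 0.045 F [-0.6  0.2  2.8] tq [ 0.    0.02 -0.  ] yaw -0.132 tilt [-0.004  0.001]
t37.1 TCP [-186.9   -0.4  117.2] tip [-187.    -0.4   92.2] travel 0.215 F [-0.9  0.1  3.8] tq [-0.02  0.12 -0.09] yaw -0.131 tilt [-0.001  0.   ]
t38.0 TCP [-201.9   -0.3   68.8] tip [-202.    -0.3   43.8] travel 0.445 F [-0.8  0.2  2.6] tq [0.03 0.25 0.02] yaw -0.131 tilt [-0.001  0.   ]
```

```bash
(python3 -m inch '[[[0,-0.0005,0.006],[0,0,0],0],[[0,-0.0005,0.006],[0,0,0],0],[[0,0,0.006],[0,0,0],0],[[0,0,0.006],[0,0,0],0],[[0,0,0.006],[0,0,0],0],[[0,0,0.006],[0,0,0],0],[[0,0,0.005],[0,0,0],0],[[0,0,0],[0,0,0],0]]'; python3 h.py
python3 -m inch '[[[0,0,0.003],[0,0,0],0],[[0,0,0],[0,0,0],0]]'; python3 h.py
python3 -m inch '[[[0,0,0.002],[0,0,0],0],[[0,0,0],[0,0,0],0]]'; python3 h.py
python3 -m inch '[[[0,0,0.001],[0,0,0],0],[[0,0,0],[0,0,0],0]]'; python3 h.py
)|egrep "travel"
```

```text
t38.8 TCP [-202.7   -0.4   27.5] tip [-202.7   -0.4    2.5] travel 0.640 F [-2.9  0.8  3.2] tq [ 0.08  0.39 -0.  ] yaw -0.131 tilt [-0.001  0.   ]
t39.0 TCP [-202.3   -0.4   25.3] tip [-202.3   -0.4    0.3] travel 0.652 F [-1.4 -0.1  3. ] tq [ 0.04  0.26 -0.06] yaw -0.131 tilt [ 0. -0.]
t39.1 TCP [-202.3   -0.4   23.4] tip [-202.3   -0.4   -1.6] travel 0.662 F [-1.8 -0.2  3.3] tq [ 0.04  0.31 -0.  ] yaw -0.131 tilt [ 0. -0.]
t39.4 TCP [-202.3   -0.4   22.4] tip [-202.3   -0.4   -2.6] travel 0.667 F [-2.2  0.8  2.8] tq [0.07 0.28 0.03] yaw -0.131 tilt [ 0. -0.]
```

```bash
(python3 -m inch '[[[0,0,0.0015],[0,0,0],0],[[0,0,0],[0,0,0],0]]'; python3 h.py
python3 -m inch '[[[0,0,0.001],[0,0,0],0],[[0,0,0],[0,0,0],0]]'; python3 h.py
python3 -m inch '[[[0,0,0.001],[0,0,0],0],[[0,0,0],[0,0,0],0]]'; python3 h.py
python3 -m inch '[[[0,0,0.0007],[0,0,0],0],[[0,0,0],[0,0,0],0]]'; python3 h.py
python3 -m inch '[[[0,0,0.0007],[0,0,0],0],[[0,0,0],[0,0,0],0]]'; python3 h.py
python3 -m inch '[[[0,0,0.0007],[0,0,0],0],[[0,0,0],[0,0,0],0]]'; python3 h.py)|egrep "travel"
```

```text
t39.5 TCP [-202.3   -0.5   20.9] tip [-202.3   -0.5   -4.1] travel 0.675 F [-1.   1.   3.8] tq [0.03 0.25 0.04] yaw -0.131 tilt [ 0. -0.]
t39.8 TCP [-202.3   -0.4   20. ] tip [-202.3   -0.4   -5. ] travel 0.680 F [-1.3  0.1  5.5] tq [ 0.06  0.26 -0.06] yaw -0.131 tilt [ 0.001 -0.   ]
t40.0 TCP [-202.3   -0.4   19.1] tip [-202.3   -0.4   -5.9] travel 0.685 F [-0.8  0.6  5.6] tq [-0.    0.18  0.01] yaw -0.131 tilt [ 0.001 -0.   ]
t40.1 TCP [-202.2   -0.4   18.6] tip [-202.2   -0.4   -6.4] travel 0.687 F [-0.7 -0.2  5.7] tq [0.09 0.28 0.  ] yaw -0.131 tilt [ 0.001 -0.   ]
t40.4 TCP [-202.2   -0.4   18. ] tip [-202.2   -0.4   -7. ] travel 0.690 F [-1.9 -0.1  5.6] tq [ 0.05  0.26 -0.01] yaw -0.131 tilt [ 0.001 -0.   ]
t40.5 TCP [-202.1   -0.4   17.4] tip [-202.1   -0.4   -7.6] travel 0.693 F [-2.6  0.6  7.1] tq [ 0.08  0.3  -0.  ] yaw -0.131 tilt [ 0.001 -0.   ]
```

```bash
(python3 -m inch '[[[0,0,0.0006],[0,0,0],0],[[0,0,0],[0,0,0],0]]'; python3 h.py
python3 -m inch '[[[0,0,0.0006],[0,0,0],0],[[0,0,0],[0,0,0],0]]'; python3 h.py
python3 -m inch '[[[0,0,0.0006],[0,0,0],0],[[0,0,0],[0,0,0],0]]'; python3 h.py
python3 -m inch '[[[0,0,0.0006],[0,0,0],0],[[0,0,0],[0,0,0],0]]'; python3 h.py)|egrep "travel"
```

```text
t40.8 TCP [-202.1   -0.4   16.9] tip [-202.1   -0.4   -8.1] travel 0.696 F [-1.8  0.9  6.8] tq [0.12 0.37 0.01] yaw -0.131 tilt [ 0.001 -0.   ]
t41.0 TCP [-202.1   -0.4   16.5] tip [-202.1   -0.4   -8.5] travel 0.698 F [-2.7  0.4  7.1] tq [ 0.09  0.33 -0.02] yaw -0.131 tilt [ 0.001 -0.   ]
t41.1 TCP [-202.1   -0.4   16. ] tip [-202.1   -0.4   -9. ] travel 0.701 F [-2.4  1.   8. ] tq [ 0.13  0.39 -0.01] yaw -0.131 tilt [ 0.001 -0.   ]
t41.4 TCP [-202.    -0.4   15.8] tip [-202.    -0.4   -9.2] travel 0.702 F [-3.4  1.3  8.6] tq [ 0.1   0.56 -0.03] yaw -0.131 tilt [ 0.001 -0.   ]
```

```bash
(python3 -m inch '[[[0,0,0.0005],[0,0,0],0],[[0,0,0],[0,0,0],0]]'; python3 h.py
python3 -m inch '[[[0,0,0.0004],[0,0,0],0],[[0,0,0],[0,0,0],0]]'; python3 h.py
python3 -m inch '[[[0,0,0],[0,0,0],0]]'; python3 h.py)|egrep "travel"
```

```text
t41.5 TCP [-202.    -0.4   15.6] tip [-202.    -0.4   -9.4] travel 0.703 F [-4.6  0.5 11.1] tq [0.12 0.69 0.01] yaw -0.131 tilt [ 0.001 -0.   ]
t41.8 TCP [-202.    -0.5   15.6] tip [-201.9   -0.5   -9.4] travel 0.703 F [-5.6  0.8 12. ] tq [ 0.14  0.86 -0.01] yaw -0.131 tilt [ 0.001 -0.   ]
t41.9 TCP [-202.    -0.4   15.6] tip [-202.    -0.4   -9.4] travel 0.703 F [-4.4  0.7 12.8] tq [0.14 0.81 0.03] yaw -0.131 tilt [ 0.001 -0.   ]
```

The lever stays at 0.703 while the push rises to about 12.5 N, so it bears on the stop with the dies just closed. I hold it, then release.

```bash
(python3 -m inch '[[[0,0,0],[0,0,0],0],[[0,0,0],[0,0,0],0],[[0,0,0],[0,0,0],0],[[0,0,0],[0,0,0],0],[[0,0,0],[0,0,0],0]]'; python3 h.py
python3 -m inch '[[[0,0.001,-0.008],[0,0,0],0],[[0,0.002,-0.012],[0,0,0],0],[[0,0.002,-0.014],[0,0,0],0],[[0,0.003,-0.014],[0,0,0],0],[[0,0.003,-0.014],[0,0,0],0],[[0,0.003,-0.014],[0,0,0],0],[[0,0.004,-0.014],[0,0,0],0],[[0,0.004,-0.014],[0,0,0],0]]'
python3 -m inch '[[[0,0.004,-0.014],[0,0,0],0],[[0,0.006,-0.014],[0,0,0],0],[[0,0.006,-0.014],[0,0,0],0],[[0,0,-0.02],[0,0,0],0],[[0,0,-0.03],[0,0,0],0],[[0,0,-0.02],[0,0,0],0],[[0,0,0],[0,0,0],0],[[0,0,0],[0,0,0],0]]'
python3 -m inch '[[[0,0,0],[0,0,0],0],[[0,0,0],[0,0,0],0],[[0,0,0],[0,0,0],0],[[0,0,0],[0,0,0],0]]'; python3 h.py)|grep travel
python3 - <<'E'
from h import *
im,d=manip.grab_frame("side");cv2.imwrite("pics/end.png",cv2.resize(im[130:290,190:360],None,fx=3.5,fy=3.5)[:,:,::-1])
E
```

```text
t42.4 TCP [-202.    -0.4   15.6] tip [-201.9   -0.4   -9.4] travel 0.703 F [-5.7  0.6 12.5] tq [0.16 0.79 0.05] yaw -0.131 tilt [ 0.001 -0.   ]
t44.4 TCP [-164.6   -0.4  228.8] tip [-164.6   -0.4  203.8] travel -0.214 F [ 0.1 -0.   0.9] tq [ 0.02 -0.09 -0.04] yaw -0.131 tilt [-0.001  0.   ]
```

View pics/end.png

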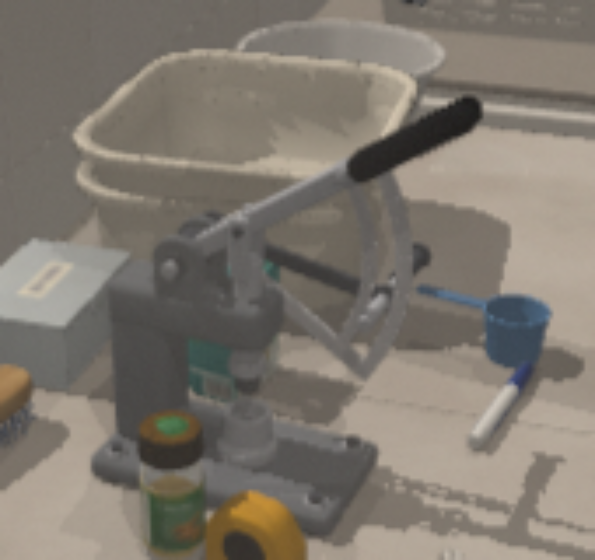

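The crop shows the lever fully up, the knob raised to (415,260), the bystanders in place and the gripper out of view.

```bash
python3 -c "
from plant import manip
print(manip.job_done())"
```

```text
the job is handed in; nothing more can be done
None
```

I set the depth stop to about 0.70 rad, the travel where the dies just close, proved it with about 12.5 N held on the grip, let the lever back up and handed the job in; no verdict came back.

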